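Shut off the calibration gas behind a sliding cover

ROBOT

A 7-joint arm with a two-finger parallel gripper is mounted at the origin on the work surface. World frame = base frame: x ahead of the robot, y to its left, z up, the work surface at z = 0. Lengths are in m, angles in rad, forces in N, time in s.
With the tool pointing down it reaches from about 0.4 to 0.85 m from the base axis. Payload 10.4 kg.
Tool frame: the origin (TCP) lies on the centre line of the jaws, within the pads' length; the fingertips stand 22 mm ahead of it and the grasp point (between the pads) lies 3 mm ahead of it; z points along the fingers, y is the direction in which the jaws open and shut (so a half turn about z gives the same grasp; the last joint's range is limited). The gripper opens to 85 mm and grips with 20 to 120 N. Pads are 22 mm wide; open, the fingers measure 114 mm over their backs; the gripper's body (76 mm by 85 mm) begins 54 mm behind the grasp point. The pads swing forward as they close: fully open they stand 13 mm farther back than shut.
Start: joints at [-1.238, 0.332, -0.065, 1.46, 0.022, 1.35, -0.088], TCP at [0.218, 0.586, 0.253] pointing down, gripper open.
Joint ranges: [-2.6, 2.6], [-0.5, 2.12], [-1.47, 1.34], [0.16, 2.42], [-1.27, 4.41], [0.06, 2.06], [-2.6, 2.6]. Speed limits (rad/s): [2.22, 2.22, 2.79, 2.79, 3.14, 3.14, 3.14].

INTERFACE

Orientations are given as a 3x3 rotation matrix whose columns are the frame's x, y, z axes.
In Python, from plant import manip, cams gives the robot as it stands.
- The arm moves only by the shell command python3 -m handwheel 'ROWS'. ROWS is JSON, a list of rows, each a list of 5 numbers: the finger opening in cm, from 0 to 8.54, then the shift along the tool's x, y, z in cm, then the turn about the tool's z in degrees. A call has 1 to 5 rows; each row is the pose to reach, as a shift and turn from the pose commanded when the call began, along the tool's axes at that moment; what a row does not reach only later rows make up. A row lasts 1/10 s, in which the tool goes at most 50 mm and 8.59 degrees, less where a joint would pass 70% of its speed; a pose out of reach is approached as far as the arm can. A call with a gripper value outside its range is refused whole. The fingers move at their own pace and stop on an object; the grip force is fixed at half the most. Time passes only in rows, so rows that repeat a pose let the fingers close. It gives the time, the measured TCP pose, the force and the opening at its end, in the units of the state.
- manip.sense(): the state, without advancing time (a new reading comes with each control period).
- cams.camera(name): name is "scene" or "top" or "wrist"; returns a dict with "image" (420x560x3 uint8, red, green, blue), "vfov" (degrees; the focal length in pixels is half the picture's height over the tangent of half this angle, whatever the lens; pixels are square), "cx", "cy" (the principal point, pixels), "extrinsics" (4x4, takes a point from camera to world coordinates). Camera axes: x right, y down, z forward; pixel columns grow to the right and rows downward; lengths in m; the calibration is good to about 2 mm. A picture is of the moment at which its call begins. There is no depth.
- manip.hand_in(): hands the job in, once; it reports no verdict.
The state is a dict: "t": time; "joint_pos": joint angles; "dq": joint speeds; "joint_torque": joint torques, N m; "tool_pos": TCP position; "tool_rot": TCP orientation; "ft_force": force on the tool from outside, world axes, zero at the start; "torque": the same for the moment, N m; "grip_width": finger opening in m.
Only numpy, scipy, OpenCV 4.12 (cv2) and the standard library are available. Lean on these libraries where they do the work, as an engineer would, in place of code of your own. Each camera call takes 0.05 s, during which the arm holds its last target.

TASK

In the calibration-gas manifold box on the bench, push the blue cover along its guides by its black lug, all the way aside to the other end of the box, without lifting it. Then push the orange valve handle that this reveals round to its stop, fully shut (a quarter turn from in line with its pipe to across it), leave the black handle, the jar, the notebook and the meter as they are, and finish with the cover still open.

Things in the scene. Friction and masses are not known exactly. Their poses are not given: they have to be found in the camera images.
- manifold: Fixed white box, 220 (x) x 500 (y) mm. Origin: centre of its underside, on the bench. Its x points away from the robot, y along the box to the robot's left (turned up to 20 degrees). The -y half is the valve bay, the +y half a closed deck. Rim and deck 85 mm above the bench; an aluminium lip all round, up to 97 mm, guides the cover and stops it at both ends.
- bay_floor (a point): Centre of the valve bay's floor, 10 mm above the bench. Inside, the open-topped bay measures 188 mm (manifold x) by 234 mm (manifold y), from manifold y = -234 to 0.
- cover: Loose blue plate, 203 (x) x 238 (y) x 6 mm, 0.3 to 0.65 kg. Origin: centre of its underside, 85 mm above the bench. It lies on the rim inside the lip with 2.5 mm play each side, at first over the bay (origin at manifold y -120 to -106 mm), and slides towards manifold +y to the end lip (origin at about +123 mm). Only friction of a few newtons resists.
- cover_lug (a point): Centre of the black lug on the middle of the cover, 104 mm above the bench. The lug is 70 mm along x, 16 mm along y and stands from 91 mm (cover's top) to 117 mm above the bench.
- orange_pivot (a point): Point on the vertical turning axis of the orange handle, half-way up it, 62 mm above the bench. Hub radius 14 mm. This valve and the one with the black handle stand about 100 mm apart along y in the bay, either way round. Below: brass block 50 x 28 mm up to 36 mm, stem of radius 11 mm, steel pipe along manifold x with its top at 34 mm above the bench.
- orange_tip (a point): Middle of the free end of the orange handle, 70 mm from its pivot, 62 mm above the bench. The handle is a level bar 14 mm wide, from 54 to 70 mm above the bench, with a white band near its end.
- orange_handle (a joint): Angle of the orange handle, rad. 0: open, pointing to manifold -x, in line with its pipe; grows counter-clockwise seen from above, to 1.571: shut, against its stop, pointing to manifold -y. Starts at 0 to 0.25. It stays where it is left; turning takes about 0.12 Nm (2 to 3 N near the end).
- black_pivot (a point): Same point on the turning axis of the black valve handle; the same shape and size as the orange one, to be left alone.
- black_tip (a point): Middle of the free end of the black handle, as on the orange one.
- jar_center (a point): Centre of a loose amber jar with a white cap, 56 mm across, 85 mm high, standing on the bench by the -y end of the box.
- notebook_center (a point): Centre of a loose yellow notebook, 100 x 160 x 16 mm, lying beyond the box (on its +x side).
- meter_center (a point): Centre of a loose grey hand-held meter, 55 x 150 x 28 mm, lying beyond the box (on its +x side).

How it is judged:
By the outcome, as a careful person would: the job done as asked, in the order asked, and still so for the second after the job is handed in, with the robot touching nothing.
It also fails if it takes over 50 s, if anything falls off the work surface, if the arm or the gripper's body presses on something with over 40 N, if the wrist force passes 120 N, or if a joint passes its speed limit or range.

## Working session

There is one attempt and no reset: what is moved stays moved. The work goes in short steps, Python scripts to look and compute and a shell command to move; the robot and the scene stay as the last step left them, time stands still between calls to the robot, and variables do not carry over. Pictures are saved under pics/ and viewed, and the job is handed in when it is done.

```bash
ls; mkdir -p pics
python3 - <<'E'
from plant import manip,cams
import cv2,numpy as np
s=manip.sense();print(s['t'],s['tool_pos'],s['tool_rot'],s['grip_width'])
for n in ("scene","top","wrist"):
    c=cams.camera(n);cv2.imwrite(f'pics/a_{n}.png',c['image'][:,:,::-1]);print(n,c['vfov'],c['cx'],c['cy'],c['extrinsics'])
E
```

```text
pics
0.0 [0.2175863  0.58551324 0.25248825] [[-9.37372438e-01  3.48328444e-01 -4.56051864e-04]
 [ 3.48328736e-01  9.37371375e-01 -1.41338896e-03]
 [-6.48336149e-05 -1.48372783e-03 -9.99998897e-01]] 0.08543759989109478
scene 54.55667812897993 278.99496619509887 205.91410800447994 [[-0.1585602   0.5293097  -0.8334806   1.26365113]
 [ 0.98711868  0.10322761 -0.12223243  0.11276876]
 [ 0.0213394  -0.84212547 -0.53885929  0.50848934]
 [ 0.          0.          0.          1.        ]]
top 47.05123894804632 279.37566775604955 211.13146881600625 [[-2.82847674e-02 -9.94479782e-01  1.01044223e-01  5.28038406e-01]
 [-9.99599823e-01  2.80986926e-02 -3.26457936e-03  2.22113433e-03]
 [ 4.07347621e-04 -1.01096125e-01 -9.94876579e-01  1.06558768e+00]
 [ 0.00000000e+00  0.00000000e+00  0.00000000e+00  1.00000000e+00]]
wrist 71.4038641567415 276.2783011895074 207.9195319899702 [[ 0.34879823  0.88729594  0.3017378   0.1386327 ]
 [ 0.93719654 -0.32968853 -0.11387767  0.61463048]
 [-0.0015637   0.32250795 -0.94656546  0.37254275]
 [ 0.          0.          0.          1.        ]]
```

View pics/a_top.png

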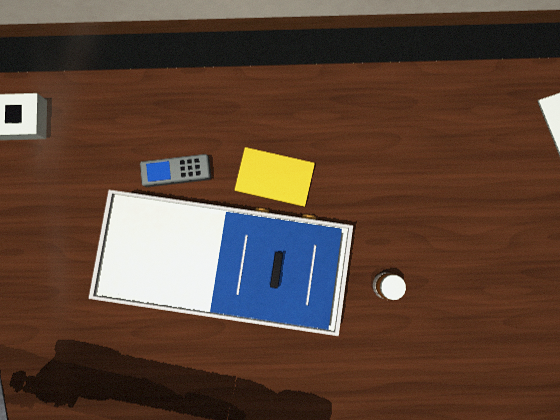

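View pics/a_scene.png

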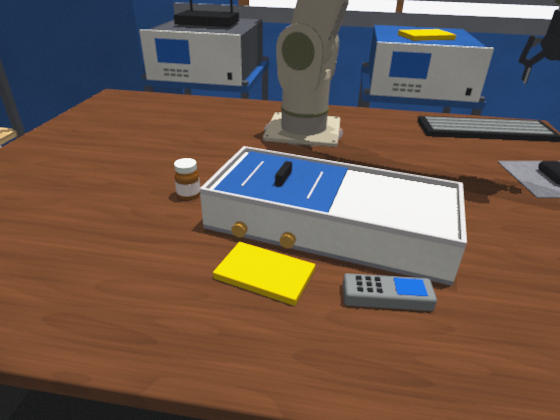

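The top view shows the box with its blue cover over the right-hand (-y) half. The lug is at about (277,269), the jar at (392,286), and the box corners are near (109,191), (353,225), (338,334) and (91,298).

```bash
cat > h.py <<'E'
import cv2,numpy as np
from plant import manip,cams
def cast(c,uv,z):
    uv=np.atleast_2d(np.asarray(uv,float));f=c['image'].shape[0]/2/np.tan(np.radians(c['vfov']/2))
    d=np.c_[(uv[:,0]-c['cx'])/f,(uv[:,1]-c['cy'])/f,np.ones(len(uv))]
    E=c['extrinsics'];d=d@E[:3,:3].T;o=E[:3,3]
    return o+d*((z-o[2])/d[:,2])[:,None]
def proj(c,p):
    E=c['extrinsics'];f=c['image'].shape[0]/2/np.tan(np.radians(c['vfov']/2))
    q=(np.atleast_2d(p)-E[:3,3])@E[:3,:3];return np.c_[q[:,0]/q[:,2]*f+c['cx'],q[:,1]/q[:,2]*f+c['cy']]
def hsv(c): return cv2.cvtColor(c['image'],cv2.COLOR_RGB2HSV)
def big(m,k=1):
    cs,_=cv2.findContours(m.astype(np.uint8),cv2.RETR_EXTERNAL,cv2.CHAIN_APPROX_NONE)
    return sorted(cs,key=cv2.contourArea)[::-1][:k]
def totool(s,d): return np.asarray(s['tool_rot']).T@d
E
python3 - <<'E'
from h import *
c=cams.camera('top');H=hsv(c)
m=(H[...,0]>100)&(H[...,0]<125)&(H[...,1]>120)&(H[...,2]>60)
k=big(m)[0]; P=cast(c,k[:,0,:],0.091)[:,:2].astype(np.float32)
r=cv2.minAreaRect(P);print('cover',r);print(cv2.boxPoints(r))
# lug: dark within cover; top at .117
hull=np.zeros(m.shape,np.uint8);cv2.fillPoly(hull,[cv2.convexHull(k)],1);hull=cv2.erode(hull,np.ones((9,9)))
l=(H[...,2]<60)&(hull>0); kl=big(l)[0]
for z in(.117,.104):
  print('lug',cv2.minAreaRect(cast(c,kl[:,0,:],z)[:,:2].astype(np.float32)))
print(cast(c,[[109,191],[353,225],[338,334],[91,298]],.097))
print('jar',cast(c,[[393,287]],.085))
E
```

```text
cover ((0.5093286037445068, 0.008748650550842285), (0.23768357932567596, 0.2032621204853058), 80.02125549316406)
[[ 0.38864177 -0.0906844 ]
 [ 0.588829   -0.12590623]
 [ 0.63001543  0.1081817 ]
 [ 0.42982823  0.14340353]]
lug ((0.5113217234611511, 0.008187121711671352), (0.016490312293171883, 0.07077045738697052), 79.9798812866211)
lug ((0.5110926628112793, 0.008268904872238636), (0.016716305166482925, 0.07174033671617508), 79.97987365722656)
[[ 0.67715645  0.34302674  0.097     ]
 [ 0.59418434 -0.14827605  0.097     ]
 [ 0.38026819 -0.10937956  0.097     ]
 [ 0.46399077  0.37709352  0.097     ]]
jar [[ 0.46785475 -0.22510428  0.085     ]]
```

```bash
python3 - <<'E'
from h import *
c=cams.camera('scene')
cs=cv2.resize(c['image'][130:280,180:480],None,fx=2.6,fy=2.6,interpolation=cv2.INTER_CUBIC)
cv2.imwrite('pics/a2.png',cs[:,:,::-1])
E
python3 -m handwheel '[[0,-3,-3,0,-3],[0,-6,-6,0,-6],[0,-9.5,-9.5,0,-10.4],[0,-13,-13,0,-10.4],[0,-16,-16,0,-10.4]]'
python3 - <<'E'
from h import *
s=manip.sense();print(s['tool_rot'],totool(s,np.array([.503,-.036,.2])-s['tool_pos'])*100)
E
```

```text
t: 0.75
tool_pos: [0.3129, 0.3777, 0.2533]
tool_rot: [[-0.985, 0.174, 0.0], [0.174, 0.985, 0.0], [-0.0, 0.0, -1.0]]
ft_force: [0.3, 0.7, 0.5]
grip_width: 0.0122
[[-9.84668034e-01  1.74438592e-01  1.99881621e-04]
 [ 1.74438625e-01  9.84668035e-01  1.62148883e-04]
 [-1.68532020e-04  1.94529897e-04 -9.99999967e-01]] [-25.93153947 -37.41757305   5.33171751]
```

View pics/a2.png

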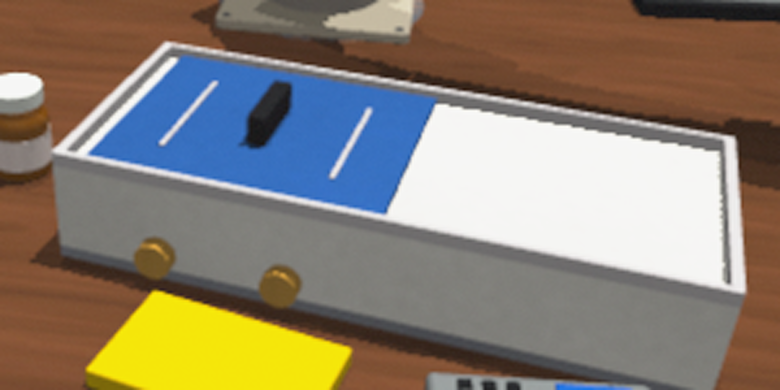

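The cover's lug is upright and clear of everything. The tool is now aligned with the box (tool y = box y, tool x = box -x), so I'm moving on to behind the lug.

```bash
python3 -m handwheel '[[0,-2.7,-3.8,0,0],[0,-5.4,-7.6,0,0],[0,-8.1,-11.5,0,0],[0,-10.8,-15.4,0,0],[0,-13.5,-19.3,0,0]]';python3 -m handwheel '[[0,-2.7,-3.8,0,0],[0,-5.4,-7.6,0,0],[0,-8.1,-11.5,0,0],[0,-10.8,-15.4,0,0],[0,-12.4,-18.1,4,0]]'
python3 - <<'E'
from h import *
s=manip.sense();print(s['ft_force'],totool(s,np.array([.503,-.036,.123])-s['tool_pos'])*100)
E
```

```text
t: 1.25
tool_pos: [0.4118, 0.1648, 0.2535]
tool_rot: [[-0.985, 0.173, 0.0], [0.173, 0.985, 0.001], [-0.0, 0.001, -1.0]]
ft_force: [0.8, 1.2, -0.4]
grip_width: -0.0004
t: 1.75
tool_pos: [0.5055, -0.036, 0.2178]
tool_rot: [[-0.984, 0.176, 0.009], [0.176, 0.984, 0.001], [-0.009, 0.002, -1.0]]
ft_force: [0.5, 1.5, -0.4]
grip_width: 0.0002
[ 0.54171029  1.45904323 -0.43325139] [ 0.33324724 -0.06987063  9.47340934]
```

```bash
python3 -m handwheel '[[0,0.1,0,4,0],[0,0.1,0,7,0],[0,0.1,0,8.8,0],[0,0.1,0,8.8,0]]'
python3 - <<'E'
from h import *
s=manip.sense();print(s['ft_force'],totool(s,np.array([.511,.008,.122])-s['tool_pos'])*100)
c=cams.camera('wrist');cv2.imwrite('pics/b.png',c['image'][:,:,::-1])
E
```

```text
t: 2.15
tool_pos: [0.4993, -0.0325, 0.1237]
tool_rot: [[-0.985, 0.173, -0.004], [0.173, 0.985, -0.001], [0.004, -0.002, -1.0]]
ft_force: [0.6, -0.3, 0.5]
grip_width: -0.0
[ 0.58139878 -0.2979573   0.48434412] [-0.447338    4.18983244  0.15990638]
```

View pics/b.png

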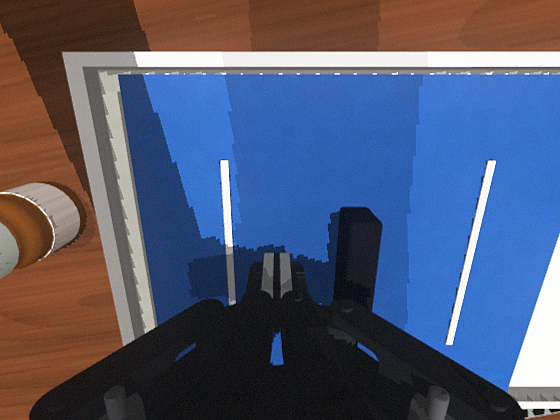

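The wrist view shows the closed fingers at (280,280) standing behind the lug at (358,255), and clear of it. I'll push along tool y, with a gentle first contact.

```bash
python3 -m handwheel '[[0,-0.4,0.5,0,0],[0,-0.4,1.2,0.1,0],[0,-0.4,1.9,0.1,0],[0,-0.4,2.6,0.1,0],[0,-0.4,3.6,0.1,0]]';python3 -m handwheel '[[0,0,1.2,0,0],[0,0,2.5,0,0],[0,0,4,0,0],[0,0,5.5,0,0],[0,0,7,0,0]]'
python3 - <<'E'
from h import *
s=manip.sense()
c=cams.camera('top');cv2.imwrite('pics/c.png',c['image'][:,:,::-1])
E
```

```text
t: 2.7
tool_pos: [0.5116, 0.0015, 0.1257]
tool_rot: [[-0.985, 0.175, 0.001], [0.175, 0.985, -0.001], [-0.001, -0.001, -1.0]]
ft_force: [-1.3, -6.5, 3.7]
grip_width: -0.0
t: 3.2
tool_pos: [0.5238, 0.0709, 0.1257]
tool_rot: [[-0.985, 0.174, 0.001], [0.174, 0.985, -0.001], [-0.001, -0.001, -1.0]]
ft_force: [-0.7, -7.2, 5.3]
grip_width: -0.0001
```

View pics/c.png

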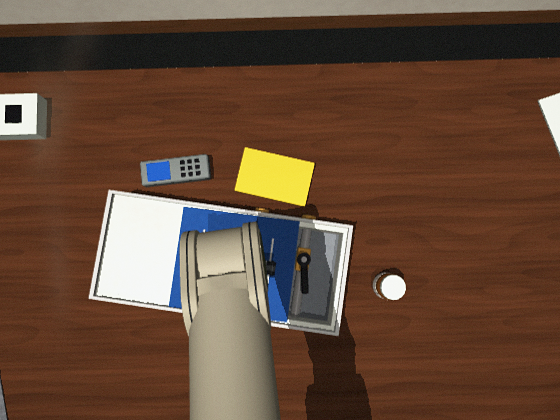

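The cover is sliding straight. The valve nearer the -y end, at (304,260), is the black one, so the orange valve is still under the cover. Continuing.

```bash
python3 -m handwheel '[[0,0,2,0,0],[0,0,4,0,0],[0,0,6,0,0],[0,0,8,0,0],[0,0,10,0,0]]';python3 -m handwheel '[[0,0,1.2,0,0],[0,0,2.2,0,0],[0,0,3,0,0],[0,0,3.6,0,0],[0,0,4.1,0,0]]'
python3 - <<'E'
from h import *
c=cams.camera('top');cv2.imwrite('pics/d.png',c['image'][:,:,::-1])
E
```

```text
t: 3.75
tool_pos: [0.541, 0.1692, 0.1255]
tool_rot: [[-0.985, 0.175, 0.0], [0.175, 0.985, -0.001], [-0.001, -0.001, -1.0]]
ft_force: [-1.6, -6.6, 4.6]
grip_width: -0.0001
t: 4.25
tool_pos: [0.548, 0.2092, 0.1253]
tool_rot: [[-0.985, 0.174, -0.0], [0.174, 0.985, -0.001], [-0.0, -0.001, -1.0]]
ft_force: [-1.9, -6.4, 4.9]
grip_width: 0.0001
```

View pics/d.png

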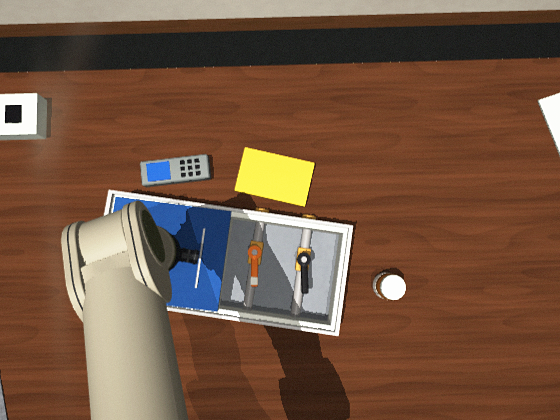

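The orange handle is now showing, pivot near (255,250) and tip near (254,285). I'll finish the last few millimetres slowly until the force rises.

```bash
python3 -m handwheel '[[0,0,0.2,0,0],[0,0,0.4,0,0],[0,0,0.6,0,0],[0,0,0.6,0,0]]';python3 -m handwheel '[[0,0,0.2,0,0],[0,0,0.4,0,0],[0,0,0.4,0,0]]'
```

```text
t: 4.7
tool_pos: [0.5489, 0.215, 0.1252]
tool_rot: [[-0.985, 0.174, -0.0], [0.174, 0.985, -0.001], [-0.0, -0.001, -1.0]]
ft_force: [-0.3, -4.9, 3.1]
grip_width: -0.0003
t: 5.0
tool_pos: [0.5492, 0.2156, 0.1251]
tool_rot: [[-0.984, 0.177, -0.003], [0.177, 0.984, -0.005], [0.002, -0.005, -1.0]]
ft_force: [-6.7, -16.3, 10.7]
grip_width: -0.0
```

Force went from 5 to 17 N while the tool stalled, so the cover is against its end stop. Backing off, rising and measuring the handles.

```bash
python3 -m handwheel '[[0,0,-1.5,0,0],[0,0,-3,-1,0],[0,0,-3,-5,0],[0,0,-3,-9,0],[0,5,-3,-12,0]]';python3 - <<'E'
from h import *
for n in('top','wrist'):
    c=cams.camera(n);cv2.imwrite(f'pics/e_{n}.png',c['image'][:,:,::-1])
E
```

```text
t: 5.5
tool_pos: [0.5051, 0.196, 0.244]
tool_rot: [[-0.984, 0.178, 0.005], [0.178, 0.984, 0.001], [-0.005, 0.002, -1.0]]
ft_force: [-0.0, 1.3, 0.5]
grip_width: -0.0001
```

View pics/e_top.png

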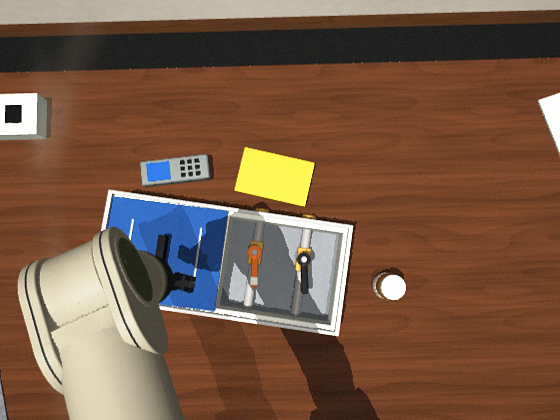

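View pics/e_wrist.png

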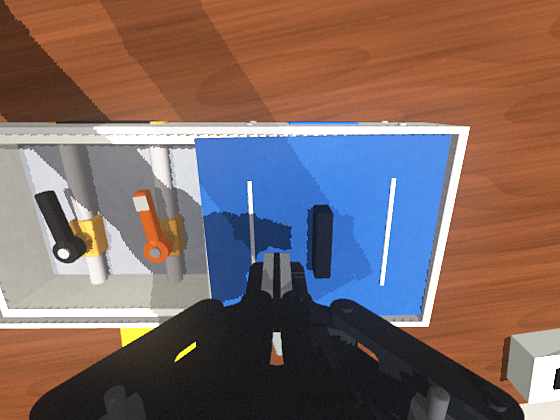

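Top view: cover fully at the left end, orange hub at about (256,248) and its banded end near (254,285), black hub at (304,260). The wrist view agrees. Measuring in both views.

Run:
```python
from h import *
y=np.array([.1736,.985,0]);x=np.array([.985,-.1736,0]);O=np.array([.5289,.1156,0])
def m(P): P=np.atleast_2d(P);return np.c_[(P-O)@x,(P-O)@y]*1000
for n in('top','wrist'):
    c=cams.camera(n);H=hsv(c)
    mk=(H[...,0]<12)&(H[...,1]>180)&(H[...,2]>120)
    if n=='wrist':mk[330:]=0;mk[:140]=0
    k=big(mk)[0];print(n,cv2.contourArea(k))
    P=cast(c,k[:,0],.070);M=m(P).astype(np.float32)
    print('rect mm',cv2.minAreaRect(M),'min',M.min(0),'max',M.max(0))
    u=np.zeros(mk.shape,np.uint8);x0,y0,w,h=cv2.boundingRect(k)
    if n=='wrist':
        cv2.imwrite('pics/f.png',cv2.resize(c['image'][130:320,0:300],None,fx=2.6,fy=2.6,interpolation=cv2.INTER_CUBIC)[:,:,::-1])
    mb=(H[...,0]>100)&(H[...,0]<125)&(H[...,1]>120)&(H[...,2]>40)
    for nm,px in (('orange_piv',(155,254)),('black_piv',(64,254)),('otip',(139,192)),('btip',(42,194))):
        if n=='wrist':print(nm,m(cast(c,[px],.070)))
    for nm,px in (('opiv',(256,248)),('bpiv',(305,260)),('otip',(254,287)),('btip',(305,292)),('lug',(163,254))):
        if n=='top':print(nm,m(cast(c,[px],.070 if nm!='lug' else .117)))
s=manip.sense();print(s['tool_pos'],m(s['tool_pos']))
```

```text
top 212.5
rect mm ((9.666814804077148, -60.8926887512207), (61.307613372802734, 24.69561767578125), 8.607269287109375) min [-19.71278 -71.61762] max [ 40.565594 -45.319393]
opiv [[ 36.50352741 -60.98982708]]
bpiv [[  26.85920905 -164.2514567 ]]
otip [[-42.62819592 -68.90402565]]
btip [[ -37.45333283 -173.36653221]]
lug [[ -2.45810054 115.09429167]]
wrist 1075.5
rect mm ((-3.9301414489746094, -55.794525146484375), (84.20670318603516, 33.40658187866211), 0.5657860636711121) min [-45.97194  -72.849785] max [ 38.153347 -38.872086]
orange_piv [[ 29.3112706  -58.03834925]]
black_piv [[  29.25015616 -159.57138561]]
otip [[-42.74190682 -65.07533244]]
btip [[ -40.53191176 -166.10062211]]
[0.50183098 0.19808446 0.24199354] [[-40.98228537  76.54801533]]
```

View pics/f.png

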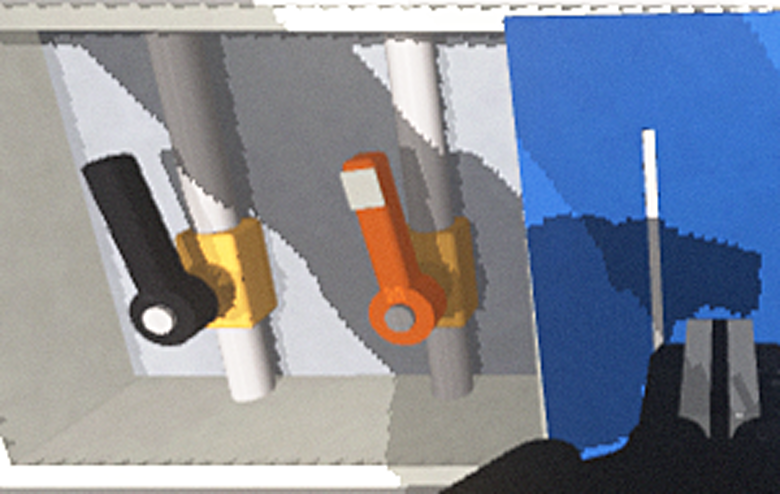

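Both views agree within about 3 mm. In the box frame, the orange pivot is at about (30,-59) mm and its tip at about (-42,-66), an angle of about 0.1. The black valve is about 100 mm away. Next I go down on the +y side of the orange handle.

```bash
python3 -m handwheel '[[0,-0.8,-3.5,0,0],[0,-1.6,-7,2,0],[0,-1.9,-10.2,6,0],[0,-1.9,-10.2,9,0],[0,-1.9,-10.2,9,0]]';cat >> h.py <<'E'
y_=np.array([.1736,.985,0]);x_=np.array([.985,-.1736,0]);O=np.array([.5289,.1156,0])
def m(P): P=np.atleast_2d(P);return np.c_[(P-O)@x_,(P-O)@y_]*1000
E
python3 - <<'E'
from h import *
s=manip.sense();print(s['tool_pos'],m(s['tool_pos']))
c=cams.camera('wrist');cv2.imwrite('pics/g.png',c['image'][:,:,::-1])
for n in [(.070)]:pass
f=s['tool_pos'].copy() if hasattr(s['tool_pos'],'copy') else np.array(s['tool_pos']);f=np.array(f);f[2]-=.022
print('tip px',proj(c,f))
E
```

```text
t: 6.2
tool_pos: [0.5007, 0.0918, 0.1465]
tool_rot: [[-0.984, 0.176, -0.007], [0.176, 0.984, -0.003], [0.006, -0.004, -1.0]]
ft_force: [-0.3, 0.0, -0.4]
grip_width: -0.0001
[0.50071186 0.09182416 0.14650698] [[-23.63783136 -28.3126597 ]]
tip px [[276.98621121 269.57906186]]
```

View pics/g.png

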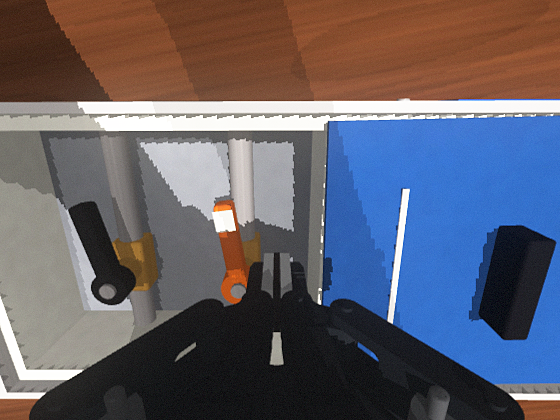

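The fingers are at (277,262), between the orange handle (hub at (236,290), band at (225,219)) and the cover edge at about column 325. I'll check the clearance.

Run:
```python
from h import *
c=cams.camera('wrist');s=manip.sense()
for n,p,z in(('hub',(236,291),.07),('bandc',(225,219),.07),('tip',(223,203),.07),('cover edge',(326,200),.091),('bhub',(107,291),.07),('btip',(81,206),.07)):print(n,m(cast(c,[p],z)))
print(m(s['tool_pos']),s['tool_pos'],s['tool_rot'])
```

```text
hub [[ 30.56536896 -59.41320359]]
bandc [[-30.70595668 -64.65275157]]
tip [[-42.95069086 -65.38142796]]
cover edge [[-51.59672599   4.55282486]]
bhub [[  30.62418708 -162.33805484]]
btip [[ -40.74171532 -167.76539303]]
[[-21.59606037 -25.63538209]] [0.50318689 0.094106   0.1507194 ] [[-9.84836047e-01  1.73483761e-01 -1.15968847e-03]
 [ 1.73484706e-01  9.84836262e-01 -7.70421794e-04]
 [ 1.00844759e-03 -9.59927368e-04 -9.99999031e-01]]
```

```bash
python3 -m handwheel '[[0,0,-0.2,2.5,0],[0,0,-0.2,5,0],[0,0,-0.2,7.2,0],[0,0,-0.2,7.2,0],[0,0,-0.2,7.2,0]]';python3 - <<'E'
from h import *
s=manip.sense();print(s['tool_pos'],m(s['tool_pos']),s['ft_force'])
E
```

```text
t: 6.8
tool_pos: [0.5037, 0.0929, 0.0802]
tool_rot: [[-0.985, 0.173, 0.001], [0.173, 0.985, 0.0], [-0.001, 0.001, -1.0]]
ft_force: [-0.0, 0.6, -0.5]
grip_width: -0.0002
[0.50374729 0.09285277 0.0801951 ] [[-20.82650195 -26.77253721]] [-0.01467394  0.58039543 -0.48752697]
```

```bash
python3 -m handwheel '[[0,0.1,-1,0,0],[0,0.2,-1.7,0,0],[0,0.3,-2.3,0,0],[0,0.4,-3,0,0],[0,0.4,-3.6,0,0]]';python3 - <<'E'
from h import *
s=manip.sense();print(s['tool_pos'],m(s['tool_pos']),s['ft_force'])
c=cams.camera('wrist');cv2.imwrite('pics/i.png',c['image'][:,:,::-1])
E
```

```text
t: 7.3
tool_pos: [0.4926, 0.0572, 0.0791]
tool_rot: [[-0.985, 0.173, 0.001], [0.173, 0.985, 0.001], [-0.001, 0.001, -1.0]]
ft_force: [1.1, 3.2, 0.1]
grip_width: 0.0004
[0.49259681 0.05723387 0.079106  ] [[-25.62627814 -63.79286949]] [1.13710253 3.22579541 0.11896615]
```

View pics/i.png

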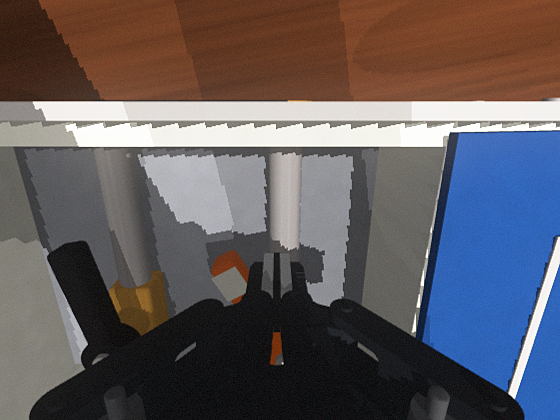

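The handle is about a third of the way round; its band is at (230,282) ahead of the fingers, at 3.4 N. Continuing the arc.

```bash
python3 -m handwheel '[[0,-0.1,-0.7,0,0],[0,-0.3,-1.4,0,0],[0,-0.6,-2.1,0,0],[0,-1.05,-2.75,0,0],[0,-1.6,-3.4,0,0]]';python3 -m handwheel '[[0,-0.5,-0.4,0,0],[0,-1.0,-0.7,0,0],[0,-1.5,-0.9,0,0],[0,-2,-1.1,0,0]]';python3 - <<'E'
from h import *
s=manip.sense();print(s['tool_pos'],m(s['tool_pos']),s['ft_force'])
c=cams.camera('wrist');cv2.imwrite('pics/j.png',c['image'][:,:,::-1])
E
```

```text
t: 7.85
tool_pos: [0.5023, 0.0205, 0.0784]
tool_rot: [[-0.985, 0.173, -0.001], [0.173, 0.985, 0.0], [0.001, -0.0, -1.0]]
ft_force: [-0.9, 3.6, -0.3]
grip_width: -0.0
t: 8.25
tool_pos: [0.52, 0.0068, 0.0784]
tool_rot: [[-0.985, 0.173, -0.002], [0.173, 0.985, 0.0], [0.002, -0.0, -1.0]]
ft_force: [-16.2, 11.6, 3.8]
grip_width: 0.0001
[0.52001218 0.00684784 0.07839741] [[  10.12487424 -108.66380354]] [-16.21071593  11.6338663    3.77782908]
```

View pics/j.png

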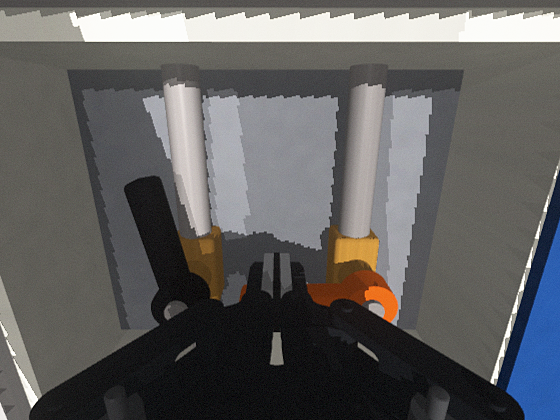

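The force rose to 20 N, so the handle is probably at its stop. I'll press a touch more to confirm, watching whether it moves.

```bash
python3 -m handwheel '[[0,-0.1,0,0,0],[0,-0.2,0,0,0]]';python3 - <<'E'
from h import *
s=manip.sense();print(m(s['tool_pos']),s['ft_force'])
E
```

```text
t: 8.5
tool_pos: [0.52, 0.007, 0.078]
tool_rot: [[-0.985, 0.173, -0.006], [0.173, 0.985, 0.001], [0.006, -0.0, -1.0]]
ft_force: [-17.2, 4.7, 10.2]
grip_width: 0.0
[[  10.03493478 -108.49250246]] [-17.24749681   4.7192696   10.19558823]
```

It doesn't move under a firmer push, so it's at the stop. Backing straight away from the handle, then up and clear.

```bash
python3 -m handwheel '[[0,0.8,0.1,0,0],[0,1.8,0.1,0,0],[0,2.2,0.1,-2,0],[0,2.2,0.1,-6,0],[0,2.2,0.1,-10,0]]';python3 -m handwheel '[[0,1,2,-3,0],[0,3,5,-6,0],[0,5,9,-6,0],[0,5,13,-6,0],[0,5,13,-6,0]]';python3 - <<'E'
from h import *
for n in('top','wrist','scene'):
    c=cams.camera(n);cv2.imwrite(f'pics/k_{n}.png',c['image'][:,:,::-1])
E
```

```text
t: 9.0
tool_pos: [0.5, 0.0108, 0.1797]
tool_rot: [[-0.985, 0.174, -0.0], [0.174, 0.985, -0.001], [0.0, -0.001, -1.0]]
ft_force: [0.9, 0.0, 0.3]
grip_width: 0.0003
t: 9.5
tool_pos: [0.4734, 0.1534, 0.2389]
tool_rot: [[-0.986, 0.166, 0.001], [0.166, 0.986, 0.002], [-0.001, 0.002, -1.0]]
ft_force: [0.0, -0.3, -0.2]
grip_width: 0.0
```

View pics/k_top.png

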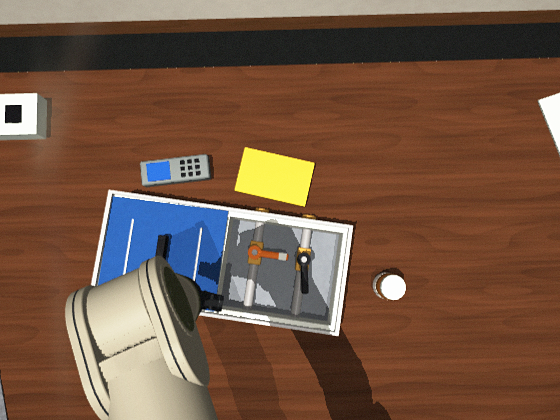

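View pics/k_wrist.png

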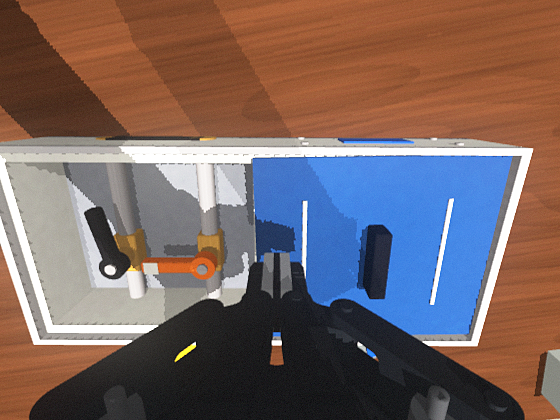

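View pics/k_scene.png

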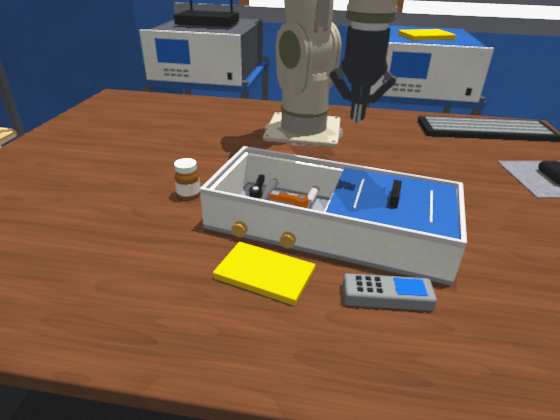

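The orange bar now runs across its pipe, in the wrist view from (203,267) to (145,267). The cover is still at the far end, and the black handle, jar, notebook and meter look unmoved. I'll check the final angles numerically.

Run:
```python
from h import *
c=cams.camera('wrist');H=hsv(c)
for nm,a,b in(('orange',(203,267),(144,267)),('black',(110,270),(95,209))):
    A,B=m(cast(c,[a,b],.07));d=B-A;print(nm,A,B,np.arctan2(-d[1],-d[0]))
print('cover edge',m(cast(c,[[255,220]],.091)))
# orange bar long edges
mk=((H[...,0]<12)&(H[...,1]>180)&(H[...,2]>120));mk[330:]=0;mk[:200]=0;mk[:,230:]=0
k=big(mk)[0];M=m(cast(c,k[:,0],.07));s=M[(M[:,1]<-78)];print(cv2.fitLine(s.astype(np.float32),cv2.DIST_L2,0,.01,.01).ravel())
t=cams.camera('top');a=cv2.imread('pics/a_top.png')[:,:,::-1]
d=np.abs(t['image'].astype(int)-a).max(2)
for nm,(x0,y0,x1,y1) in dict(jar=(368,265,412,305),note=(230,143,320,205),meter=(135,150,215,190)).items():print(nm,(d[y0:y1,x0:x1]>40).sum())
```

```text
orange [ 24.6247874  -61.10689988] [  24.59681609 -127.2695914 ] 1.5703735611841143
black [  28.4122486  -166.11634554] [ -44.22130288 -168.38692414] 0.03125056334356397
cover edge [[-39.94938775   0.22723303]]
[ 4.1739091e-02  9.9912852e-01  2.0604326e+01 -1.0646160e+02]
jar 35
note 129
meter 113
```

Run:
```python
from h import *
c=cams.camera('wrist');H=hsv(c)
cv2.imwrite('pics/l.png',cv2.resize(c['image'][140:350,0:280],None,fx=2.8,fy=2.8,interpolation=cv2.INTER_CUBIC)[:,:,::-1])
t=cams.camera('top')['image'];a=cv2.imread('pics/a_top.png')[:,:,::-1];d=cv2.imread('pics/e_top.png')[:,:,::-1]
for nm,r,b in(('jar',(368,265,412,305),a),('note',(225,138,325,210),a),('meter',(130,145,220,195),a),('black',(292,248,316,294),d)):
    x0,y0,x1,y1=r;f=lambda i:cv2.cvtColor(np.ascontiguousarray(i[y0:y1,x0:x1]),cv2.COLOR_RGB2GRAY).astype(np.float32)
    print(nm,cv2.phaseCorrelate(f(t),f(b)))
s=manip.sense();print(s['t'],s['ft_force'])
```

```text
jar ((0.5387718461842468, 0.09608341579576063), 1.0114453125)
note ((0.042843714226521, -0.013283382541899869), 0.9897182228830126)
meter ((0.08893854583527627, -0.025577829044603817), 0.9788610225253634)
black ((-0.0586412491622923, -0.3347864155940279), 0.7182237191332711)
9.85 [-0.30754052 -0.66882457 -0.13588992]
```

View pics/l.png

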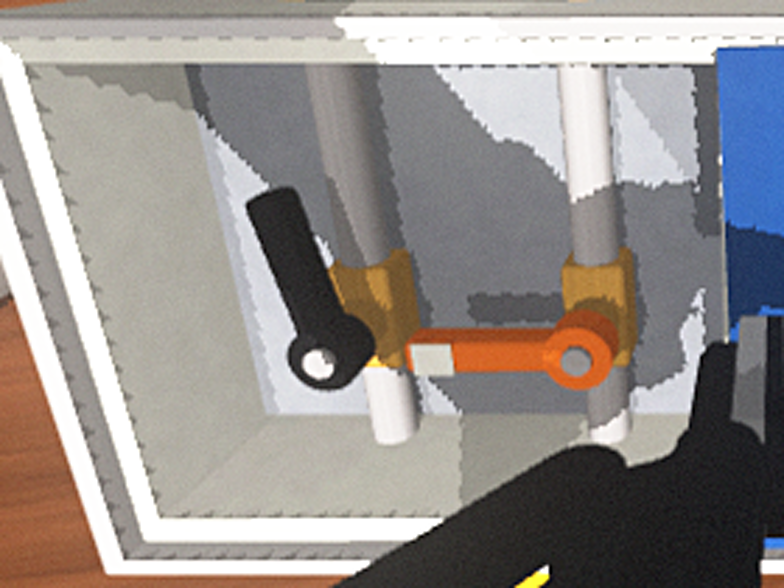

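Run:
```python
from h import *
c=cams.camera('wrist')
q=lambda u,v:(u/2.8,140+v/2.8)
for nm,a,b,z in(('orange',q(575,360),q(409,358),.07),('orange loweredge',q(540,372),q(412,374),.07),('black',q(320,363),q(262,203),.07),('rim my',q(30,62),q(700,62),.085),('farlip in',q(150,540),q(440,522),.097)):
    A,B=m(cast(c,[a,b],z));d=B-A;print(nm,A,B,np.arctan2(-d[1],-d[0]))
print('cover',m(cast(c,[q(720,150)],.091)))
```

```text
orange [ 26.62986314 -58.94009222] [  25.57766836 -125.4109948 ] 1.5549682445218003
orange loweredge [ 32.10179442 -73.50169331] [  32.91538211 -125.27104447] 1.586510657832936
black [  27.78289731 -161.50498172] [ -40.51310097 -170.88340158] 0.13646669043840978
rim my [ -96.27177345 -228.51733572] [-95.77082396  -3.67825308] -1.5730243587760075
farlip in [  91.30316955 -226.12383436] [  82.81007908 -110.207197  ] -1.4976580655896186
cover [[-66.80027986   2.72791793]]
```

```bash
python3 -c "
from plant import manip
print(manip.hand_in())"
```

```text
the job is handed in; nothing more can be done
None
```

I pushed the blue cover by its lug to the far end of the box, then turned the orange handle a quarter turn until it was shut. I handed the job in at about 10 s of robot time.

**Cover:** At the end lip, the push force rose from 5 to about 20 N with the tool stalled. The final views put its edge at about +0 to +3 mm from the bay edge. Against the end lip it should read +4 mm, and it read +4.6 mm before I turned the handle. I put the difference down to image error, since nothing touched the cover after that.

**Orange handle:** It stopped moving under about 20 N. Two final image estimates gave 1.555 and 1.587 rad, against 1.571 for fully shut.

**Things to leave alone:**
- **Notebook and meter:** these showed no shift (0.1 px or less).
- **Jar:** it read about 0.5 px of shift, which I think is shadow because the fingers never went near it.
- **Black handle:** its angle estimates scattered between 0.03 and 0.14 rad because I picked the points by eye. The top view shows it in the same place, and my planned path kept the fingers about 30 mm from it.

At hand-in the gripper was clear of everything, with wrist force below 1 N.

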